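Set up the magnetic stirrer

TASK

Set up the magnetic stirrer: first lift the steel jug with the handle off the lab jack and set it upright in the middle of the stirrer's round plate. Then pick the long stir bar (and nothing else) out of the bin of white odds and ends and lower it into the jug, letting it go inside rather than dropping it in from above the rim. Last, start the stirrer by turning its knob about a quarter turn clockwise, with the jug still upright in the middle of the plate; keep the other parts in the bin and do not push the bottle, flask and dishes about.

Things in the scene. Friction and masses are not known exactly. Their poses are not given: they have to be found in the camera images.
- stirrer: Magnetic stirrer, a fixed flat white box 170 deep (x) x 245 wide (y), its deck 75 mm above the bench. Origin on the bench under its middle; x points away from the robot, y to the robot's left, z up. A round aluminium plate is on the deck on its right (-y) half, the speed knob on its left (+y) half; their centres are 141 mm apart.
- plate_centre (a point): Centre of the top face of the stirrer's round aluminium plate (124 mm diameter, 6 mm thick), 81 mm above the bench. Axes as the stirrer's.
- speed_knob (a joint): The stirrer's black speed knob, upright axis: 0 at its stop, grows as it turns clockwise seen from above, to 4.2 rad. Starts between 0 and 0.4. It stays where it is left and turns against a light friction of about 0.04 N m.
- speed_knob_grip (a point): Point to grip the knob, on its axis, 112 mm above the bench. The grip is an upright bar 42 long, 14 wide, whose top is 7 mm above this point, over a disc of 44 mm diameter whose top is 23 mm below this point. x of this frame lies along the bar and turns with it; the white mark on the bar is on its -x half.
- lab_jack: Fixed aluminium scissor lab jack, top plate 130 x 130 mm, 60 mm above the bench. Origin on the bench under its middle, z up. Stands to the left or to the right of the stirrer, the bin on the other side.
- jug: Open stainless steel jug, about 0.2 to 0.35 kg, outer diameter 112, height 80, wall 3, floor 4 mm thick. Origin at the centre of its underside, z up; its one handle sticks out on its -x side. Starts upright on the lab jack.
- jug_handle (a point): Grip point of the jug's handle, from above: 84 mm from the jug's axis on its -x side, 68 mm above its underside. The handle is a square loop of flat bar, 14 mm thick (along the jug's y). Top bar: from the wall to 101 mm from the axis, top face 74 mm, lower face 62 mm above the underside. Outer upright: 87 to 101 mm from the axis, from 18 mm up. Axes as the jug's.
- bin: Fixed open grey plastic bin, outside 220 (x) x 170 (y) x 50 mm high, wall and floor 5 mm. Origin on the bench under its middle, z up. Holds six small loose parts, all of the same plain white plastic, lying singly on its floor.
- long_bar: The long stir bar, the target: eight-sided straight rod 62 mm long, 12 mm across flats, with a thin raised band round its middle, all of the same plain white plastic, 15 to 31 g. Lies flat along its x axis in the bin; origin at the middle of its underside (6 mm below its axis).
- short_bar: The short stir bar: like the long one but 36 mm long, 12 mm across. Origin at the middle of its underside. In the bin, stays there.
- tee: T-shaped tube connector lying flat, run 44 mm along x, branch 24 mm along +y, 12 mm thick; origin under the crossing. In the bin, stays there.
- joiner: Straight tube joiner, 42 mm along x, 11 mm thick, with a square collar 10 x 24 mm in its middle; origin under its middle. In the bin, stays there.
- stopper: Solid tapered stopper standing on its small end, 26 mm across below, 34 above, 24 mm high; origin at the centre of its underside. In the bin, stays there.
- gasket: Thick flat ring, 36 mm outside, 20 mm hole, 10 mm high; origin at the centre of its underside. In the bin, stays there.
- reagent_bottle: Amber bottle with a cap, 60 mm diameter, 120 mm high, standing beyond the stirrer; origin at the centre of its underside. To be left alone.
- culture_flask: Clear flat culture flask with a blue cap, lying on the bench beyond the stirrer; body 85 x 55 x 26 mm, with cap to 73 mm from its middle along x; origin under its middle. To be left alone.
- petri_stack: Two stacked dishes, 60 mm diameter, 28 mm high, on the bench between robot and stirrer; origin at the centre of the underside. To be left alone.
Not all that is in view belongs to the job. Leave any purple look-alike of the jug alone. Leave any pink look-alike of the long_bar alone.

How it is judged (in metres and radians):
On the way, in this order (a step that is already met when the one before it is completed fails the run):
1. the jug stands upright and released in the middle of the stirrer's plate, the long bar not yet in it (horizontal distance between jug and plate_centre below 0.02 m and z of jug in the frame of plate_centre between -0.005 and 0.005 m and angle between jug's own z axis and vertical below 0.06 rad and linear speed of jug below 0.03 m/s and contact force between jug and the fingers below 0.1 N and not (z of long_bar in the frame of jug between -0.005 and 0.03 m and horizontal distance between long_bar and jug below 0.05 m)), for 0.2 s.
2. the long stir bar is lifted clear of the bin (z of long_bar in the frame of bin above 0.06 m), for 0.1 s.
3. the long stir bar lies released in the jug on the plate (z of long_bar in the frame of jug between -0.005 and 0.03 m and horizontal distance between long_bar and jug below 0.05 m and horizontal distance between jug and plate_centre below 0.02 m and z of jug in the frame of plate_centre between -0.005 and 0.005 m and angle between jug's own z axis and vertical below 0.06 rad and linear speed of jug below 0.03 m/s and contact force between long_bar and the fingers below 0.1 N), for 0.2 s.
4. the knob is turned clockwise past 1.2 rad (value of joint speed_knob above 1.2 rad), for 0.1 s.
At the end, for the whole second after the job is handed in: The jug stands upright (within 0.06 rad) and at rest on the stirrer's plate, its axis within 20 mm of the plate's centre; the long stir bar lies at rest inside it; the knob stands past 1.2 rad clockwise of its stop; the robot touches none of them. The other five parts are still in the bin (all of step 3 and linear speed of long_bar below 0.03 m/s and contact force between jug and the fingers below 0.1 N and value of joint speed_knob above 1.2 rad).
It fails at once if the jug is tipped (more than 30 degrees) (angle between jug's own z axis and vertical above 0.52 rad).
It fails at once if the long stir bar is dropped into the jug from above its rim (it falls faster than 1.2 m/s inside the jug) (horizontal distance between long_bar and jug below 0.053 m and z of long_bar in the frame of jug between -0.01 and 0.078 m and linear speed of long_bar above 1.2 m/s).
It fails at once if another part is taken out of the bin (z of any of stopper, gasket, joiner, short_bar, tee in the frame of bin above 0.065 m or horizontal distance between any of stopper, gasket, joiner, short_bar, tee and bin above 0.15 m).
It fails at once if the bottle, the flask or the dishes are pushed more than 30 mm (distance of any of reagent_bottle, culture_flask, petri_stack from where it was at the start of the episode above 0.03 m).
It also fails if it takes over 62 s, if anything falls off the work surface, if the arm or the gripper's body presses on something with over 40 N, if the wrist force passes 120 N, or if a joint passes its speed limit or range.

ROBOT

A 6-joint arm with a two-finger parallel gripper is mounted at the origin on the work surface. World frame = base frame: x ahead of the robot, y to its left, z up, the work surface at z = 0. Lengths are in mm, angles in rad, forces in N, time in s.
With the tool pointing down it reaches from about 400 to 925 mm from the base axis. Payload 12.5 kg.
Tool frame: the origin (TCP) lies at the very end of the fingers, on their centre line; the grasp point (between the pads) lies behind it (env.grip_depth is the z of the grasp point in the tool frame, in mm); z points along the fingers, y is the line along which they close (so a half turn about z gives the same grasp; the last joint's range is limited). The gripper opens to 95 mm and grips with 3 to 60 N. Pads are 20 mm wide; open, the fingers measure 119 mm over their backs; the gripper's body (75 mm by 180 mm) begins 59 mm behind the grasp point.
Start: joints at [-1.447, 0.491, 1.559, -0, 1.092, -0.106], TCP at [142.386, -608.583, 214.661] pointing down, gripper open.
Joint ranges: [-3.1, 3.1], [-0.84, 2.19], [0.05, 2.79], [-1.13, 4.28], [0.06, 2.93], [-2.69, 2.69]. Speed limits (rad/s): [2.22, 2.22, 2.79, 3.14, 3.14, 3.14].

INTERFACE

Orientations are given as [roll, pitch, yaw] about the fixed x, y, z axes, in that order (R = Rz(yaw) Ry(pitch) Rx(roll)).
In Python, from cell import env, optics gives the robot as it stands.
- The arm moves only by the tool step_arm, never from a script. Its argument "moves" is a list of rows, each an object of numbers: "tx", "ty", "tz": the shift along the tool's x, y, z in mm; "roll": the turn about the tool's z in rad. In form: [{"tx": .., "ty": .., "tz": .., "roll": ..}, ...]. A call has 1 to 12 rows; each row is the pose to reach, as a shift and turn from the pose commanded when the call began, along the tool's axes at that moment; what a row does not reach only later rows make up. A row lasts 1/12 s, in which the tool goes at most 41.7 mm and 7.16 degrees, less where a joint would pass 70% of its speed; a pose out of reach is approached as far as the arm can. A call with a gripper value outside its range is refused whole. "grip" is the finger opening in mm, from 0 to 95.1, set as the call begins (left out, the last holds). The fingers move at their own pace and stop on an object; the grip force is fixed at half the most. Time passes only in rows, so rows that repeat a pose let the fingers close. It gives the time, the measured TCP pose, the force, the opening and the grip force at its end, in the units of the state.
- env.state(): the state, without advancing time (a new reading comes with each control period).
- optics.read_camera(name): name is "scene" or "top"; returns a dict with "pixels" (400x640x3 uint8, blue, green, red), "mtx" (3x3 intrinsics, pixels), "dist" ([k1, k2, p1, p2, k3] as OpenCV has them; the pictures are not rectified), "view" (4x4, takes a point from world to camera coordinates). Camera axes: x right, y down, z forward; pixel columns grow to the right and rows downward; lengths in mm; the calibration is good to about 2 mm. A picture is of the moment at which its call begins. There is no depth.
- env.job_done(): hands the job in; it is judged then, once.
The state is a dict: "t": time; "joints": joint angles; "qvel": joint speeds; "tau": joint torques, N m; "eef_pos": TCP position; "tcp_rot": TCP orientation; "ft_force": force on the tool from outside, world axes, zero at the start; "moment": the same for the moment, N m; "opening": opening from 0.0 (shut) to 1.0 (fully open); "grip_force": force on a finger pad.
Only numpy, scipy, OpenCV 4.12 (cv2) and the standard library are available. Lean on these libraries where they do the work, as an engineer would, in place of code of your own. Each camera call takes 0.05 s, during which the arm holds its last target. There are 200 camera calls.

## Working session

There is one attempt and no reset: what is moved stays moved. The work goes in short steps, Python scripts to look and compute and a tool call to move; the robot and the scene stay as the last step left them, time stands still between calls to the robot, and variables do not carry over. Pictures are saved under pics/ and viewed, at most 13 in all, crops included, and the job is handed in when it is done.

Besides the shell and the picture viewer there is one more tool, called after "Emit:" as a command line: name --argument value ..., lists and objects as JSON in quotes. step_arm: Moves the arm, as the interface text tells. Its arguments: {"type":"object","properties":{"moves":{"type":"array"},"grip":{"type":"number"}},"required":["moves"]}

```bash
ls; mkdir -p pics; python3 - <<'E'
from cell import env, optics
import cv2, numpy as np
print(env.state(), env.grip_depth)
for n in("scene","top"):
    r=optics.read_camera(n); cv2.imwrite(f"pics/{n}0.png",r["pixels"]); print(n,r["mtx"].tolist(),r["dist"],np.round(r["view"],3).tolist())
E
```

```text
pics
{'t': 0.0, 'joints': array([-1.44658402e+00,  4.91542732e-01,  1.55946399e+00,  1.17590040e-05,
        1.09169543e+00, -1.05595042e-01]), 'qvel': array([ 0.001272  , -0.00111975,  0.00060098,  0.00084532,  0.00093937,
       -0.0024192 ]), 'tau': array([-3.49167363e-03, -6.12653446e+01, -2.58185345e+01,  6.90958486e-02,
        4.81200521e-02, -9.56102440e-05]), 'eef_pos': array([ 142.36548214, -608.31290846,  214.06719597]), 'tcp_rot': array([-3.14049043e+00, -1.27311360e-04,  2.29801850e-01]), 'ft_force': array([-0.21866415,  0.23933359,  0.89263691]), 'moment': array([-0.05407333, -0.00529873,  0.05241447]), 'grip_force': 0.0, 'opening': 1.0009090933686526} -18.8
scene [[476.57997265396403, 0.0, 320.1574071292885], [0.0, 476.57997265396403, 195.23457500694593], [0.0, 0.0, 1.0]] [-0.05034407  0.          0.          0.          0.        ] [[0.524, 0.852, -0.012, -293.59], [0.581, -0.367, -0.727, -271.421], [-0.623, 0.373, -0.687, 1615.529], [0.0, 0.0, 0.0, 1.0]]
top [[498.46111770978354, 0.0, 321.0155281927837], [0.0, 498.46111770978354, 201.75828121175869], [0.0, 0.0, 1.0]] [0.00220308 0.         0.         0.         0.        ] [[-0.012, -1.0, 0.009, -0.37], [-0.983, 0.01, -0.181, 554.513], [0.181, -0.011, -0.983, 1168.765], [0.0, 0.0, 0.0, 1.0]]
```

View pics/top0.png

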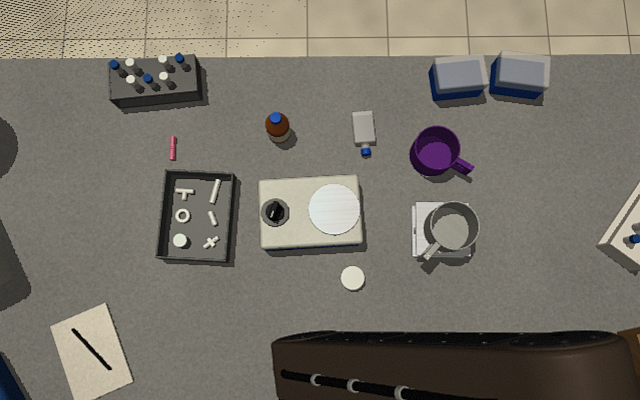

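View pics/scene0.png

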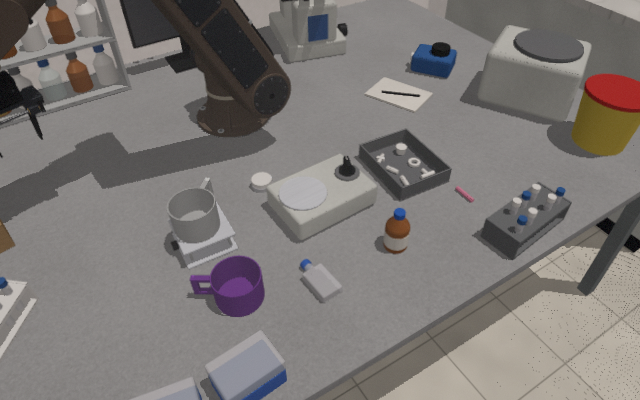

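The top view shows the steel jug at (452,226) on the jack, with its handle towards (430,252). The purple look-alike is at (436,150), the plate at (334,209), the knob at (274,211) and the bin at (198,216). The bar candidates in the bin are the long rod at (215,190), the short rod at (212,218) and the collared joiner at (211,242). A pink rod lies outside the bin at (172,148). The rod at (215,190) fits best because it is the longest plain white one. I'll enlarge to confirm.

```bash
cat > h.py <<'E'
import cv2, numpy as np
from cell import env, optics
def ray(r,uv):
    p=cv2.undistortPoints(np.float64(uv).reshape(-1,1,2),r["mtx"],np.float64(r["dist"]))[:,0]
    V=r["view"];R,t=V[:3,:3],V[:3,3]
    return -R.T@t, np.c_[p,np.ones(len(p))]@R
def onz(r,uv,z):
    o,d=ray(r,uv); return o+d*((z-o[2])/d[:,2])[:,None]
def proj(r,P):
    V=r["view"]; return cv2.projectPoints(np.float64(P).reshape(-1,1,3),cv2.Rodrigues(V[:3,:3])[0],V[:3,3],r["mtx"],np.float64(r["dist"]))[0][:,0]
def tool(target,yaw=None):
    """shift in tool axes & roll from present pose to target world TCP, pose pointing down"""
    from scipy.spatial.transform import Rotation as Ro
    s=env.state();R=Ro.from_euler("xyz",s["tcp_rot"])
    d=R.inv().apply(np.array(target)-s["eef_pos"])
    out=[np.round(d,1)]
    if yaw is not None: out.append(round(float(-((yaw-s["tcp_rot"][2]+np.pi/2)%np.pi-np.pi/2)),3))
    return out
E
python3 - <<'E'
from h import *
r=optics.read_camera("top");im=r["pixels"]
a=cv2.resize(im[165:270,155:290],None,fx=4,fy=4,interpolation=cv2.INTER_CUBIC)
b=cv2.resize(im[190:270,405:490],None,fx=3,fy=3,interpolation=cv2.INTER_CUBIC)
c=np.zeros((420,800,3),np.uint8);c[:a.shape[0],:540]=a;c[:240,542:797]=b;cv2.imwrite("pics/crop.png",c)
g=cv2.cvtColor(im,cv2.COLOR_BGR2GRAY)
m=np.zeros_like(g);m[172:258,165:232]=(g[172:258,165:232]>150)*255
for c in cv2.findContours(m,0,2)[0]:
    if cv2.contourArea(c)<15: continue
    (u,v),(w,h),an=cv2.minAreaRect(c);bx=cv2.boxPoints(((u,v),(w,h),an))
    P=onz(r,bx,12);e=[P[1]-P[0],P[2]-P[1]];L=[np.linalg.norm(x) for x in e];k=e[int(np.argmax(L))]
    print((round(u),round(v)),"xy",P.mean(0).round(1)[:2],"size",np.round(L,1),"yaw",round(float(np.arctan2(k[1],k[0])),3))
m=np.zeros_like(g);m[183:236,303:362]=(g[183:236,303:362]>0)
hsv=cv2.cvtColor(im,cv2.COLOR_BGR2HSV)
for p in [(334,209),(300,230),(290,190),(265,185),(355,180),(274,211),(452,212),(470,226),(440,235),(430,254),(418,210)]: print(p,im[p[1],p[0]],g[p[1],p[0]])
E
```

```text
(210, 242) xy [462.9 269.4] size [39.4 21.9] yaw -1.333
(179, 240) xy [469.6 346.5] size [32.5 32. ] yaw -1.252
(212, 218) xy [523.9 267.8] size [10.2 36.6] yaw -2.765
(182, 215) xy [531.4 343.2] size [32.6 30.5] yaw -1.581
(184, 190) xy [595.2 339.5] size [35.  34.1] yaw -0.887
(214, 190) xy [593.8 263.5] size [61.4 10.6] yaw -0.26
(334, 209) [212 219 219] 218
(300, 230) [176 196 200] 195
(290, 190) [173 193 196] 192
(265, 185) [181 201 205] 200
(355, 180) [168 188 191] 187
(274, 211) [20 18 17] 18
(452, 212) [70 75 77] 75
(470, 226) [60 67 68] 67
(440, 235) [140 152 155] 152
(430, 254) [140 154 157] 153
(418, 210) [192 199 201] 199
```

View pics/crop.png

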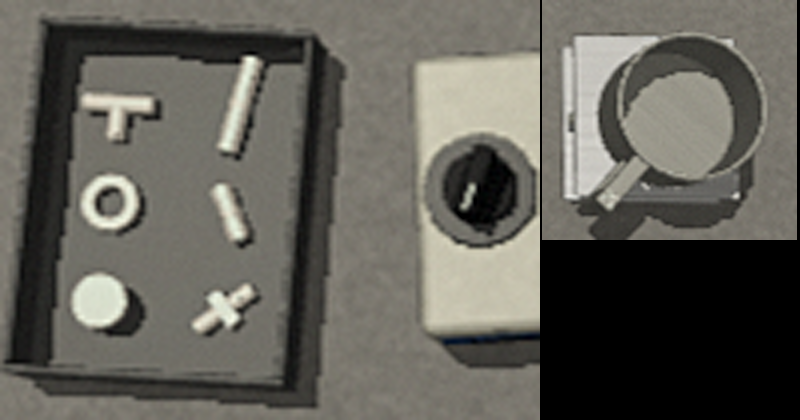

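The crop confirms it: the plain rod at (214,190) measures 61 mm (long_bar), (212,218) measures 37 mm (short_bar), and (210,242) has a collar (joiner). Next I'll measure the jug, handle, plate and knob.

```bash
python3 - <<'E'
from h import *
r=optics.read_camera("top");im=r["pixels"];g=cv2.cvtColor(im,cv2.COLOR_BGR2GRAY)
s=optics.read_camera("scene")
# plate
m=np.zeros_like(g);m[180:240,300:365]=(g[180:240,300:365]>208)*255
c=max(cv2.findContours(m,0,2)[0],key=cv2.contourArea);P=onz(r,cv2.convexHull(c)[:,0],81)
(c0,rad)=cv2.minEnclosingCircle(np.float32(P[:,:2]));print("plate",c0,2*rad,"hull mean",cv2.fitEllipse(np.float32(P[:,:2])))
# jug rim
b=cv2.resize(g[190:270,405:490],None,fx=6,fy=6,interpolation=cv2.INTER_CUBIC)
h=cv2.HoughCircles(b,cv2.HOUGH_GRADIENT,1,20,param1=120,param2=20,minRadius=130,maxRadius=165)
for x,y,R in h[0][:4]:
    u=(x+.5)/6-.5+405;v=(y+.5)/6-.5+190
    q=onz(r,[(u,v),(u-R/6,v),(u+R/6,v)],140);print("jug",(u,v,R/6),q[0].round(1),"dia",np.linalg.norm(q[2]-q[1]).round(1))
# knob disc & dark bar
k=g[190:232,255:295];
m=(k<45).astype(np.uint8)*255
for t in (24,14):
    m=np.zeros_like(g);m[192:230,258:292]=(k[2:40,3:37]<t)*255
    c=max(cv2.findContours(m,0,2)[0],key=cv2.contourArea);print(t,cv2.minAreaRect(c))
ck=np.clip(cv2.resize(im[193:229,256:292],None,fx=11,fy=11,interpolation=cv2.INTER_CUBIC).astype(float)*3,0,255)
sj=cv2.resize(s["pixels"][170:270,155:255],None,fx=4,fy=4,interpolation=cv2.INTER_CUBIC)
o=np.zeros((600,800,3),np.uint8);o[:396,:396]=ck;o[:400,400:]=sj
o[400:600,:200]=np.clip(cv2.resize(s["pixels"][145:185,325:365],None,fx=5,fy=5,interpolation=cv2.INTER_CUBIC).astype(float)*2,0,255)
o[400:600,200:440]=cv2.resize(im[230:265,410:452],(240,200),interpolation=cv2.INTER_CUBIC)
cv2.imwrite("pics/det.png",o)
print("cam",ray(r,[(0,0)])[0],ray(s,[(0,0)])[0])
E
```

```text
plate (532.917236328125, -35.5302619934082) 121.14537811279297 hull mean ((532.8529052734375, -35.80904006958008), (118.92648315429688, 120.33345031738281), 91.28285217285156)
jug (np.float32(454.16666), np.float32(225.5), np.float32(23.733332)) [ 480.7 -304.3  140. ] dia 107.0
jug (np.float32(456.5), np.float32(222.33333), np.float32(27.216667)) [ 487.8 -310.   140. ] dia 122.8
jug (np.float32(450.83334), np.float32(225.16667), np.float32(27.033333)) [ 481.6 -296.8  140. ] dia 121.9
jug (np.float32(452.66666), np.float32(228.5), np.float32(26.85)) [ 474.  -300.5  140. ] dia 120.9
24 ((277.4367980957031, 213.20938110351562), (11.776498794555664, 17.784915924072266), 32.735225677490234)
14 ((276.8271484375, 213.67471313476562), (9.938285827636719, 16.767045974731445), 37.5685920715332)
cam [ 333.99825858    6.54987838 1249.75890105] [1318.35412525 -452.91100645  909.18247848]
```

View pics/det.png

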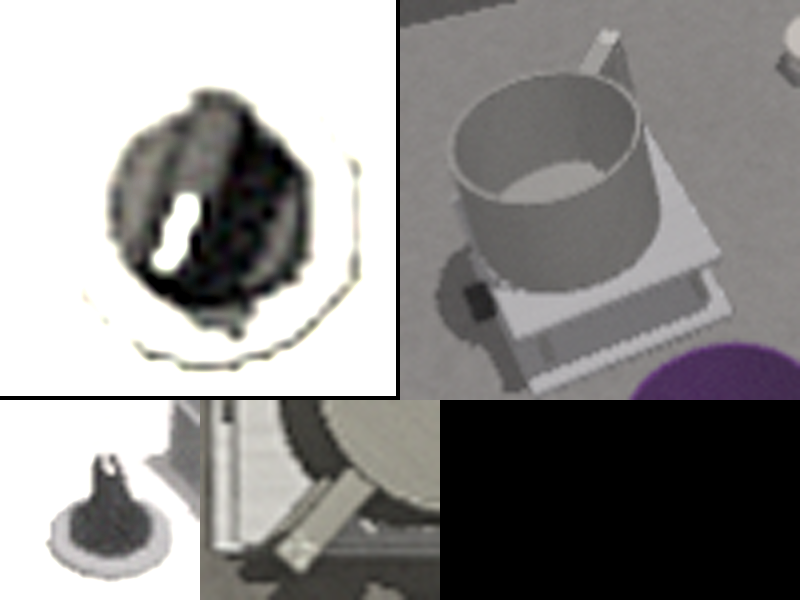

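The knob's bar runs from top right to bottom left in its crop, with the white mark on the lower half. The jug's handle points down-left, with its outer end at about (426,257) in the top view and (207,179) in the scene view. I'll turn these pixels into points.

```bash
python3 - <<'E'
from h import *
r=optics.read_camera("top");s=optics.read_camera("scene")
f=lambda pts,ox,oy,k,cx,cy:[((x-ox+.5)/k-.5+cx,(y-oy+.5)/k-.5+cy) for x,y in pts]
T=f([(617,108),(767,108),(692,33),(692,182)],542,0,3,405,190)
S=f([(448,150),(640,118),(555,70),(530,203)],400,0,4,155,170)
for n,c,p in(("top",r,T),("scene",s,S)):
    P=onz(c,p,140);A=np.c_[2*P[:,:2],np.ones(4)];x=np.linalg.lstsq(A,(P[:,:2]**2).sum(1),rcond=None)[0]
    print(n,"jug",x[:2].round(1),"dia",2*np.sqrt(x[2]+x[:2]@x[:2]).round(1))
print("handle top out/in",onz(r,f([(292,552),(358,482)],200,400,5.714,410,230),134).round(1))
print("handle scene out",onz(s,f([(608,35)],400,0,4,155,170),134).round(1))
print("dial",onz(r,f([(481.5,189)],0,0,4,155,165),77).round(1))
print("bar ends/mark",onz(r,f([(212,95),(155,272),(190,200),(160,262)],0,0,11,256,193),119).round(1))
# deck edges -> yaw : front (bottom) edge line of the deck
g=cv2.cvtColor(r["pixels"],cv2.COLOR_BGR2GRAY)
m=np.zeros_like(g);m[165:260,250:370]=(g[165:260,250:370]>165)*255
m=cv2.morphologyEx(m,cv2.MORPH_CLOSE,np.ones((35,35)));c=max(cv2.findContours(m,0,2)[0],key=cv2.contourArea)
b=cv2.boxPoints(cv2.minAreaRect(c));print(onz(r,b,75).round(1))
# bin outline
print("knob px if 141 along", )
E
```

```text
top jug [ 481.2 -305.4] dia 112.8
scene jug [ 482.2 -303.5] dia 110.8
handle top out/in [[ 413.1 -238.   134. ]
 [ 440.2 -265.4  134. ]]
handle scene out [[ 412.9 -237.5  134. ]]
dial [[526.2 103.7  77. ]]
bar ends/mark [[544.3 100.8 119. ]
 [506.9 112.5 119. ]
 [522.1 105.3 119. ]
 [509.  111.4 119. ]]
[[ 603.9  147.2   75. ]
 [ 616.2  -94.9   75. ]
 [ 455.4 -100.1   75. ]
 [ 444.1  136.2   75. ]]
knob px if 141 along
```

Both views agree on the jug at (482,-304) with its handle at 135.5°, so the grip point is (421.8,-245.6) with yaw -0.777. The plate is at (533,-35.6) and the knob at (526,105.5), 141 mm apart as given.

```bash
python3 -c "
from h import *
print(tool([421.8,-245.6,190],-0.777),tool([421.8,-245.6,109],-0.777))"
```

```text
[array([ 354.7, -289.7,   24.6]), 1.007] [array([ 354.7, -289.7,  105.6]), 1.007]
```

Emit:
step_arm --moves '[{"tx": 355, "ty": -290, "tz": 25, "roll": 1.007}, {"tx": 355, "ty": -290, "tz": 25, "roll": 1.007}, {"tx": 355, "ty": -290, "tz": 25, "roll": 1.007}, {"tx": 355, "ty": -290, "tz": 25, "roll": 1.007}, {"tx": 355, "ty": -290, "tz": 25, "roll": 1.007}, {"tx": 355, "ty": -290, "tz": 25, "roll": 1.007}, {"tx": 355, "ty": -290, "tz": 25, "roll": 1.007}, {"tx": 355, "ty": -290, "tz": 25, "roll": 1.007}, {"tx": 355, "ty": -290, "tz": 25, "roll": 1.007}, {"tx": 355, "ty": -290, "tz": 25, "roll": 1.007}, {"tx": 355, "ty": -290, "tz": 25, "roll": 1.007}, {"tx": 355, "ty": -290, "tz": 25, "roll": 1.007}]' --grip 50

```text
t: 1.35
eef_pos: [423.8, -241.9, 189.6]
tcp_rot: [-3.141, 0.0, -0.775]
ft_force: [-0.4, -0.2, -0.2]
opening: 0.524
grip_force: 0.0
```

```bash
python3 -c "
from h import *
s=env.state();print(s['t'],s['eef_pos'],s['tcp_rot'],s['joints'])
print(tool([421.8,-245.6,190],-0.777),tool([421.8,-245.6,109],-0.777))"
```

```text
1.35 [ 423.82258611 -241.87117483  189.58843001] [-3.14109957e+00  4.97483279e-05 -7.74928828e-01] [-6.54327147e-01  3.29069505e-01  1.91699452e+00  6.34807354e-04
  8.95518793e-01  1.69100120e+00]
[array([ 1.2,  4.1, -0.4]), 0.002] [array([ 1.2,  4.1, 80.6]), 0.002]
```

Emit:
step_arm --moves '[{"tx": 0}, {"tx": 0}, {"tx": 0}]'

```text
validation failed for argument at $.mo...
```

```bash
python3 -c "
from h import *
s=env.state();print(s['t'],s['eef_pos'],s['tcp_rot'],s['qvel'].round(3))
print(tool([421.8,-245.6,109],-0.777))"
```

```text
1.35 [ 423.82258611 -241.87117483  189.58843001] [-3.14109957e+00  4.97483279e-05 -7.74928828e-01] [ 0.33   0.044 -0.043 -0.014 -0.004  0.305]
[array([ 1.2,  4.1, 80.6]), 0.002]
```

Emit:
step_arm --moves '[{"tx": 0, "ty": 0, "tz": 0, "roll": 0}, {"tx": 0, "ty": 0, "tz": 0, "roll": 0}, {"tx": 0, "ty": 0, "tz": 0, "roll": 0}, {"tx": 0, "ty": 0, "tz": 25, "roll": 0}, {"tx": 0, "ty": 0, "tz": 25, "roll": 0}, {"tx": 0, "ty": 0, "tz": 25, "roll": 0}]'

```text
t: 1.85
eef_pos: [421.0, -246.0, 164.3]
tcp_rot: [3.141, 0.002, -0.779]
ft_force: [0.3, -0.5, 0.6]
opening: 0.527
grip_force: 0.0
```

```bash
python3 -c "
from h import *
s=env.state();print(s['t'],s['eef_pos'],s['tcp_rot'],s['qvel'].round(3))
print(tool([421.8,-245.6,109],-0.777))
im=optics.read_camera('top')['pixels'][180:280,390:490];b=optics.read_camera('scene')['pixels'][120:270,140:270]
o=np.hstack([cv2.resize(im,(400,450)),cv2.resize(b,(390,450))]);cv2.imwrite('pics/g1.png',o)"
```

```text
1.85 [ 421.04274597 -246.00238733  164.27381559] [ 3.14123423e+00  2.15048873e-03 -7.78945928e-01] [ 0.006 -0.02  -0.023 -0.001  0.014  0.004]
[array([ 0.4, -0.8, 55.3]), -0.002]
```

View pics/g1.png

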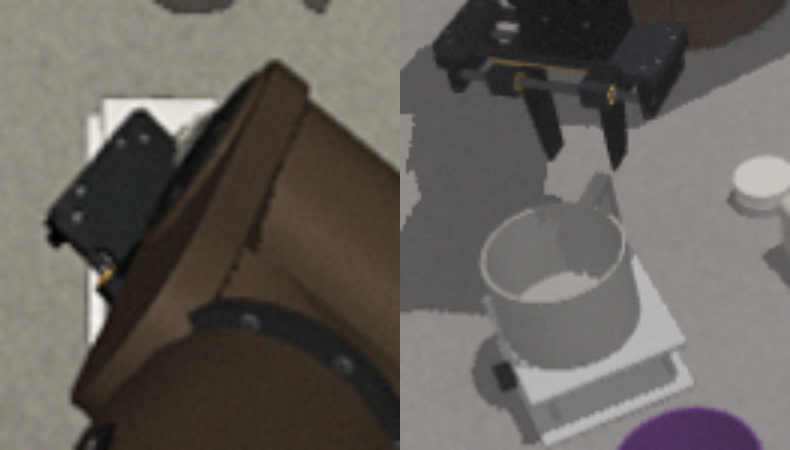

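The two fingers straddle the handle (scene crop, handle end near (603,185)). I'll go down and close.

Emit:
step_arm --moves '[{"tx": 3, "ty": -0.5, "tz": 28, "roll": 0}, {"tx": 3, "ty": -0.5, "tz": 55, "roll": 0}, {"tx": 3, "ty": -0.5, "tz": 55, "roll": 0}, {"tx": 3, "ty": -0.5, "tz": 55, "roll": 0}]'

```text
t: 2.28
eef_pos: [424.3, -247.3, 109.9]
tcp_rot: [3.141, 0.002, -0.778]
ft_force: [-0.0, 0.5, 0.3]
opening: 0.524
grip_force: 0.0
```

Emit:
step_arm --moves '[{"tx": 0, "ty": 0, "tz": 0, "roll": 0}, {"tx": 0, "ty": 0, "tz": 0, "roll": 0}, {"tx": 0, "ty": 0, "tz": 0, "roll": 0}, {"tx": 0, "ty": 0, "tz": 0, "roll": 0}, {"tx": 0, "ty": 0, "tz": 0, "roll": 0}, {"tx": 0, "ty": 0, "tz": 0, "roll": 0}, {"tx": 0, "ty": 0, "tz": 0, "roll": 0}]' --grip 0

```text
t: 2.87
eef_pos: [424.6, -247.2, 109.9]
tcp_rot: [-3.142, -0.001, -0.777]
ft_force: [-0.4, 0.7, 4.0]
opening: 0.148
grip_force: 30.0
```

Emit:
step_arm --moves '[{"tx": 0, "ty": 0, "tz": -4, "roll": 0}, {"tx": 0, "ty": 0, "tz": -8, "roll": 0}, {"tx": 0, "ty": 0, "tz": -8, "roll": 0}, {"tx": 0, "ty": 0, "tz": -8, "roll": 0}]'

```text
t: 3.2
eef_pos: [424.4, -247.0, 117.8]
tcp_rot: [3.142, -0.0, -0.777]
ft_force: [0.0, -0.4, -3.8]
opening: 0.146
grip_force: 30.0
```

```bash
python3 -c "
from h import *
s=env.state();print(s['t'],s['eef_pos'],s['tcp_rot'],s['opening']*95.1,s['ft_force'],s['moment'])
im=optics.read_camera('top')['pixels'][180:280,390:490];b=optics.read_camera('scene')['pixels'][120:270,140:270]
o=np.hstack([cv2.resize(im,(400,450)),cv2.resize(b,(390,450))]);cv2.imwrite('pics/g2.png',o)"
```

```text
3.2 [ 424.43869454 -247.04439101  117.75160768] [ 3.1415321e+00 -6.9560327e-05 -7.7715659e-01] 13.899028380248357 [ 0.04992027 -0.38080063 -3.81918508] [0.26871783 0.21788585 0.00766661]
```

View pics/g2.png

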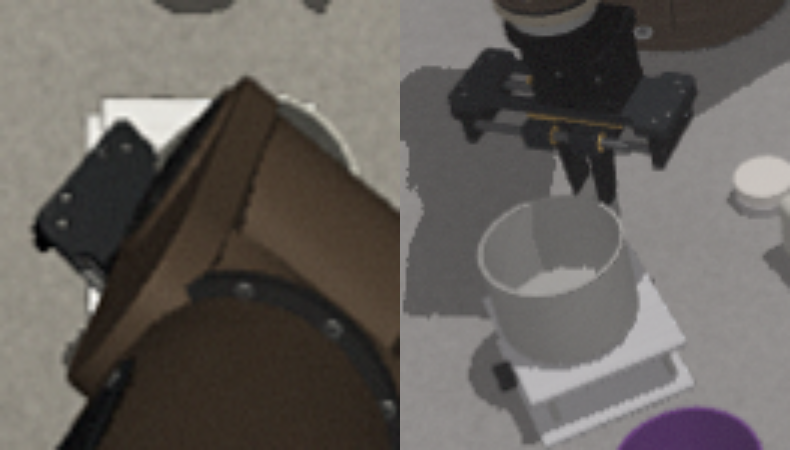

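The jug is held (opening 13.9 mm, about 3.8 N) and looks upright, just clear of the jack. I'll raise it and carry it over.

```bash
python3 -c "
from h import *
print(tool([475.6,21.9,160],-0.777))"
```

```text
[array([-152.1, -227.6,  -42.5]), -0.0]
```

Emit:
step_arm --moves '[{"tx": 0, "ty": 0, "tz": -8, "roll": 0}, {"tx": 0, "ty": 0, "tz": -18, "roll": 0}, {"tx": 0, "ty": 0, "tz": -28, "roll": 0}, {"tx": 0, "ty": 0, "tz": -38, "roll": 0}, {"tx": 0, "ty": 0, "tz": -42, "roll": 0}, {"tx": 0, "ty": 0, "tz": -42, "roll": 0}]'

```text
t: 3.8
eef_pos: [424.8, -247.3, 160.7]
tcp_rot: [-3.141, -0.002, -0.777]
ft_force: [0.3, -0.2, -2.4]
opening: 0.147
grip_force: 30.0
```

Moving smoothly in ~2 s.

Emit:
step_arm --moves '[{"tx": -4, "ty": -6, "tz": 0, "roll": 0}, {"tx": -12, "ty": -18, "tz": 0, "roll": 0}, {"tx": -24, "ty": -36, "tz": 0, "roll": 0}, {"tx": -37, "ty": -56, "tz": 0, "roll": 0}, {"tx": -51, "ty": -76, "tz": 0, "roll": 0}, {"tx": -65, "ty": -97, "tz": 0, "roll": 0}, {"tx": -79, "ty": -118, "tz": 0, "roll": 0}, {"tx": -93, "ty": -139, "tz": 0, "roll": 0}, {"tx": -107, "ty": -160, "tz": 0, "roll": 0}, {"tx": -120, "ty": -180, "tz": 0, "roll": 0}, {"tx": -132, "ty": -198, "tz": 0, "roll": 0}, {"tx": -141, "ty": -211, "tz": 0, "roll": 0}]'

```text
t: 4.8
eef_pos: [471.6, 4.3, 159.0]
tcp_rot: [3.141, 0.001, -0.776]
ft_force: [0.0, -0.3, -3.8]
opening: 0.145
grip_force: 30.0
```

Emit:
step_arm --moves '[{"tx": -6, "ty": -9, "tz": 0, "roll": 0}, {"tx": -10, "ty": -15, "tz": 0, "roll": 0}, {"tx": -11, "ty": -16.5, "tz": 0, "roll": 0}, {"tx": -11, "ty": -16.5, "tz": 0, "roll": 0}, {"tx": -11, "ty": -16.5, "tz": 0, "roll": 0}, {"tx": -11, "ty": -16.5, "tz": 0, "roll": 0}]'

```text
t: 5.3
eef_pos: [475.6, 21.0, 159.6]
tcp_rot: [3.141, -0.0, -0.778]
ft_force: [0.2, -0.4, -3.1]
opening: 0.144
grip_force: 30.0
```

```bash
python3 -c "
from h import *
s=env.state();print(s['t'],s['eef_pos'],s['tcp_rot'],s['joints'].round(2),tool([475.6,21.9,131],-0.777))
im=optics.read_camera('top')['pixels'][150:260,240:380];b=optics.read_camera('scene')['pixels'][110:250,220:390]
o=np.hstack([cv2.resize(im,(280,220)),cv2.resize(b,(510,420))[:220] if 0 else cv2.resize(b,(267,220))]);o=np.zeros((420,800,3),np.uint8);o[:220,:280]=cv2.resize(im,(280,220));o[:,285:795]=cv2.resize(b,(510,420));cv2.imwrite('pics/g3.png',o)"
```

```text
5.3 [475.61378405  21.03279172 159.57540524] [ 3.14145245e+00 -7.37967568e-05 -7.78118691e-01] [-0.09  0.36  1.98 -0.    0.81  2.25] [array([-0.6, -0.6, 28.6]), -0.001]
```

View pics/g3.png

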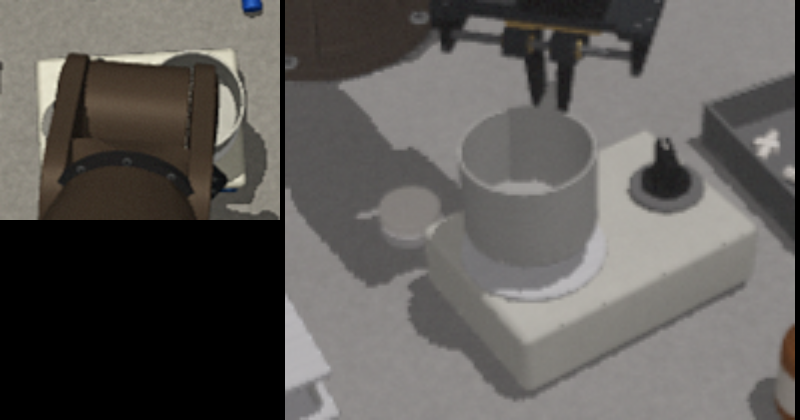

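The jug hangs upright over the plate; its rim spans about (459..599, 105..192) in the scene crop. I'll check its centre against the plate.

```bash
python3 -c "
from h import *
s=optics.read_camera('scene')
p=[((x-285+.5)/3-.5+220,(y+.5)/3-.5+110) for x,y in [(459,158),(599,146),(533,105),(528,193)]]
for z in (189.7,):
    P=onz(s,p,z);A=np.c_[2*P[:,:2],np.ones(4)];x=np.linalg.lstsq(A,(P[:,:2]**2).sum(1),rcond=None)[0];print(x[:2],2*np.sqrt(x[2]+x[:2]@x[:2]))
p=[((x-285+.5)/3-.5+220,(y+.5)/3-.5+110) for x,y in [(607,245),(470,280),(530,299)]]
print('plate edge dist',np.linalg.norm(onz(s,p,81)[:,:2]-[532.9,-35.6],axis=1))
"
```

```text
[532.84066484 -34.41274291] 111.74594200818728
plate edge dist [63.35442616 63.92744958 61.58405754]
```

Centred to within 2 mm. I'll lower it (28.5 mm) gently and release.

Emit:
step_arm --moves '[{"tx": 0, "ty": 0, "tz": 8, "roll": 0}, {"tx": 0, "ty": 0, "tz": 16, "roll": 0}, {"tx": 0, "ty": 0, "tz": 22, "roll": 0}, {"tx": 0, "ty": 0, "tz": 25, "roll": 0}, {"tx": 0, "ty": 0, "tz": 27, "roll": 0}, {"tx": 0, "ty": 0, "tz": 28, "roll": 0}, {"tx": 0, "ty": 0, "tz": 28.5, "roll": 0}, {"tx": 0, "ty": 0, "tz": 28.5, "roll": 0}, {"tx": 0, "ty": 0, "tz": 28.5, "roll": 0}]'

```text
t: 6.2
eef_pos: [475.8, 21.7, 131.4]
tcp_rot: [-3.141, -0.001, -0.777]
ft_force: [-0.1, 0.1, -1.6]
opening: 0.147
grip_force: 30.0
```

Emit:
step_arm --moves '[{"tx": 0, "ty": 0, "tz": 0, "roll": 0}, {"tx": 0, "ty": 0, "tz": 0, "roll": 0}, {"tx": 0, "ty": 0, "tz": 0, "roll": 0}, {"tx": 0, "ty": 0, "tz": 0, "roll": 0}, {"tx": 0, "ty": 0, "tz": 0, "roll": 0}, {"tx": 0, "ty": 0, "tz": 0, "roll": 0}, {"tx": 0, "ty": 0, "tz": -20, "roll": 0}, {"tx": 0, "ty": 0, "tz": -50, "roll": 0}, {"tx": 0, "ty": 0, "tz": -90, "roll": 0}, {"tx": 0, "ty": 0, "tz": -90, "roll": 0}, {"tx": 0, "ty": 0, "tz": -90, "roll": 0}]' --grip 40

```text
t: 7.12
eef_pos: [476.4, 21.7, 222.8]
tcp_rot: [-3.139, -0.003, -0.777]
ft_force: [-0.8, -0.4, -0.8]
opening: 0.42
grip_force: 0.0
```

```bash
python3 -c "
from h import *
s=env.state();print(s['t'],s['eef_pos'],s['tcp_rot'],s['joints'].round(2))
print(tool([593.8,263.5,120],-0.26+np.pi/2*0))"
```

```text
7.1167 [476.37436018  21.66158753 222.75353179] [-3.1389991  -0.00327039 -0.77713922] [-0.09  0.27  1.9  -0.    0.97  2.25]
[array([ -86.2, -254.5,  103.1]), -0.517]
```

Emit:
step_arm --moves '[{"tx": -86, "ty": -254.5, "tz": 60, "roll": -0.517}, {"tx": -86, "ty": -254.5, "tz": 60, "roll": -0.517}, {"tx": -86, "ty": -254.5, "tz": 60, "roll": -0.517}, {"tx": -86, "ty": -254.5, "tz": 60, "roll": -0.517}, {"tx": -86, "ty": -254.5, "tz": 60, "roll": -0.517}, {"tx": -86, "ty": -254.5, "tz": 60, "roll": -0.517}, {"tx": -86, "ty": -254.5, "tz": 60, "roll": -0.517}, {"tx": -86, "ty": -254.5, "tz": 60, "roll": -0.517}, {"tx": -86, "ty": -254.5, "tz": 103, "roll": -0.517}, {"tx": -86, "ty": -254.5, "tz": 103, "roll": -0.517}, {"tx": -86, "ty": -254.5, "tz": 103, "roll": -0.517}, {"tx": -86, "ty": -254.5, "tz": 103, "roll": -0.517}]' --grip 36

```text
t: 8.12
eef_pos: [592.8, 262.9, 118.6]
tcp_rot: [3.141, 0.001, -0.261]
ft_force: [0.6, 0.8, 1.1]
opening: 0.376
grip_force: 0.0
```

```bash
python3 -c "
from h import *
s=env.state();print(s['t'],s['eef_pos'],s['tcp_rot'],s['qvel'].round(2),tool([593.8,263.5,7.5],-0.26))
c=optics.read_camera('scene');b=c['pixels'][125:205,350:460]
# bar fix from scene
m=np.zeros(c['pixels'].shape[:2],np.uint8);g=cv2.cvtColor(c['pixels'],6);m[140:190,375:440]=(g[140:190,375:440]>140)*255
for k in cv2.findContours(m,0,2)[0]:
    if cv2.contourArea(k)>8: R=cv2.minAreaRect(k);P=onz(c,cv2.boxPoints(R),11);print(np.round(R[0]),P.mean(0).round(1),np.linalg.norm(np.diff(P,axis=0),axis=1)[:2].round(1))
cv2.imwrite('pics/g4.png',cv2.resize(b,(770,560)))"
```

```text
8.1167 [592.84978143 262.87809565 118.56781483] [ 3.14111919e+00  5.18178123e-04 -2.60805026e-01] [-0.   -0.02 -0.02  0.   -0.    0.  ] [array([  0.8,  -0.9, 111.1]), -0.001]
[428. 173.] [590.  345.2  11. ] [40.7 35.6]
[391. 168.] [515.5 270.2  11. ] [14.6 30.8]
[414. 162.] [528.  346.5  11. ] [35.9 32.9]
[381. 158.] [460.9 273.7  11. ] [29.3 28.6]
[398. 146.] [443.6 353.3  11. ] [12.4 30.4]
```

View pics/g4.png

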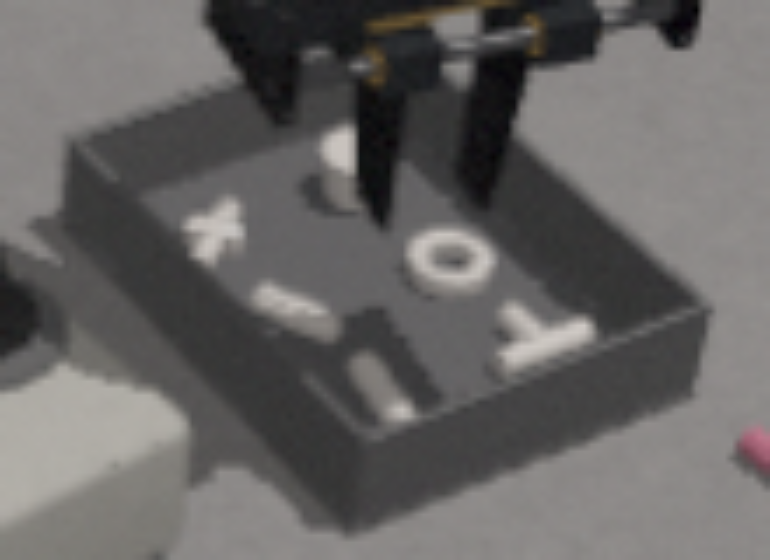

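The long bar lies at (380,385) in the crop, in the fingers' shadow and under the gap between them. I'll go down and grip.

Emit:
step_arm --moves '[{"tx": 0.5, "ty": -0.5, "tz": 30, "roll": 0}, {"tx": 0.5, "ty": -0.5, "tz": 60, "roll": 0}, {"tx": 0.5, "ty": -0.5, "tz": 85, "roll": 0}, {"tx": 0.5, "ty": -0.5, "tz": 100, "roll": 0}, {"tx": 0.5, "ty": -0.5, "tz": 106, "roll": 0}, {"tx": 0.5, "ty": -0.5, "tz": 109, "roll": 0}, {"tx": 0.5, "ty": -0.5, "tz": 109, "roll": 0}]'

```text
t: 8.75
eef_pos: [594.0, 263.7, 10.1]
tcp_rot: [-3.141, -0.001, -0.26]
ft_force: [0.3, 0.6, -0.3]
opening: 0.376
grip_force: 0.0
```

Emit:
step_arm --moves '[{"tx": 0, "ty": 0, "tz": 0, "roll": 0}, {"tx": 0, "ty": 0, "tz": 0, "roll": 0}, {"tx": 0, "ty": 0, "tz": 0, "roll": 0}, {"tx": 0, "ty": 0, "tz": 0, "roll": 0}, {"tx": 0, "ty": 0, "tz": 0, "roll": 0}, {"tx": 0, "ty": 0, "tz": 0, "roll": 0}, {"tx": 0, "ty": 0, "tz": 0, "roll": 0}]' --grip 0

```text
t: 9.33
eef_pos: [593.7, 263.9, 9.7]
tcp_rot: [-3.141, -0.001, -0.26]
ft_force: [-0.5, -0.5, 5.5]
opening: 0.12
grip_force: 30.0
```

Emit:
step_arm --moves '[{"tx": 0, "ty": 0, "tz": -15, "roll": 0}, {"tx": 0, "ty": 0, "tz": -40, "roll": 0}, {"tx": 0, "ty": 0, "tz": -75, "roll": 0}, {"tx": 0, "ty": 0, "tz": -110, "roll": 0}, {"tx": 0, "ty": 0, "tz": -145, "roll": 0}, {"tx": 0, "ty": 0, "tz": -175, "roll": 0}, {"tx": 0, "ty": 0, "tz": -190, "roll": 0}, {"tx": 0, "ty": 0, "tz": -195, "roll": 0}, {"tx": 0, "ty": 0, "tz": -195, "roll": 0}, {"tx": 0, "ty": 0, "tz": -195, "roll": 0}]'

```text
t: 10.17
eef_pos: [593.0, 263.6, 202.9]
tcp_rot: [3.141, 0.001, -0.26]
ft_force: [0.2, -0.0, -0.2]
opening: 0.119
grip_force: 30.0
```

```bash
python3 -c "
from h import *
s=env.state();print(s['eef_pos'],s['opening']*95.1,s['grip_force'],tool([532.9,-35,205],-0.26),s['ft_force'])
r=optics.read_camera('top');s=optics.read_camera('scene');im=s['pixels']
g=r['pixels'][180:250,285:365]
print(proj(s,[[593.7,263.9,209]]))
u,v=proj(s,[[593.7,263.9,209]])[0].astype(int)
o=np.zeros((480,800,3),np.uint8);o[:420,:480]=cv2.resize(g,(480,420));a=im[v-35:v+45,u-25:u+25];o[:480,490:790]=cv2.resize(a,(300,480));cv2.imwrite('pics/g5.png',o)"
```

```text
[593.00747989 263.64878611 202.87916623] 11.308899265542738 29.99795657582581 [array([ 18.8, 304.1,  -1.9]), -0.0] [ 0.19715997 -0.01930825 -0.21341232]
[[414.98108817 125.82173417]]
```

View pics/g5.png

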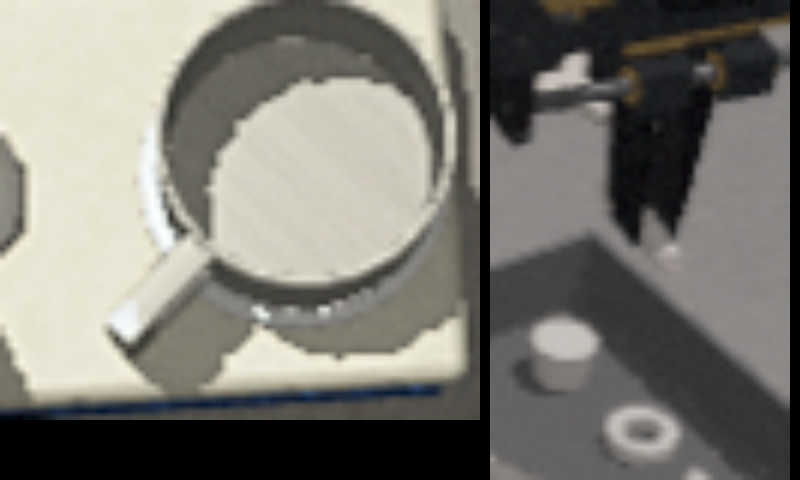

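The jug stands on the plate with its rim centred near (335.5,203.5), and the bar is held at the fingertips (660,245 in the crop). I'll check the jug centre, then go over it.

```bash
python3 -c "
from h import *
r=optics.read_camera('top')
print(onz(r,[(285+303.5/6-.4,180+143/6-.4)],161))"
```

```text
[[530.07489161 -36.64276662 161.        ]]
```

Emit:
step_arm --moves '[{"tx": 2, "ty": 25, "tz": -5, "roll": 0}, {"tx": 4, "ty": 60, "tz": -5, "roll": 0}, {"tx": 6, "ty": 95, "tz": -5, "roll": 0}, {"tx": 8, "ty": 130, "tz": -5, "roll": 0}, {"tx": 11, "ty": 170, "tz": -5, "roll": 0}, {"tx": 13, "ty": 210, "tz": -5, "roll": 0}, {"tx": 15, "ty": 245, "tz": -5, "roll": 0}, {"tx": 17, "ty": 275, "tz": -5, "roll": 0}, {"tx": 18.5, "ty": 295, "tz": -5, "roll": 0}, {"tx": 19, "ty": 304, "tz": -5, "roll": 0}, {"tx": 19, "ty": 304, "tz": -5, "roll": 0}, {"tx": 19, "ty": 304, "tz": -5, "roll": 0}]'

```text
t: 11.32
eef_pos: [533.6, -34.5, 208.7]
tcp_rot: [-3.142, 0.001, -0.261]
ft_force: [-0.5, 0.4, -0.2]
opening: 0.121
grip_force: 30.0
```

Emit:
step_arm --moves '[{"tx": 0, "ty": 0, "tz": 0, "roll": 0}, {"tx": 0, "ty": 0, "tz": 0, "roll": 0}, {"tx": 0, "ty": 0, "tz": 0, "roll": 0}]'

```text
t: 11.57
eef_pos: [533.7, -33.8, 209.0]
tcp_rot: [3.142, 0.0, -0.259]
ft_force: [0.1, 0.7, 0.1]
opening: 0.123
grip_force: 30.0
```

Emit:
step_arm --moves '[{"tx": -1, "ty": 2, "tz": 20, "roll": 0}, {"tx": -1, "ty": 2, "tz": 45, "roll": 0}, {"tx": -1, "ty": 2, "tz": 70, "roll": 0}, {"tx": -1, "ty": 2, "tz": 90, "roll": 0}, {"tx": -1, "ty": 2, "tz": 103, "roll": 0}, {"tx": -1, "ty": 2, "tz": 110, "roll": 0}, {"tx": -1, "ty": 2, "tz": 115, "roll": 0}, {"tx": -1, "ty": 2, "tz": 115, "roll": 0}, {"tx": -1, "ty": 2, "tz": 115, "roll": 0}]'

```text
t: 12.32
eef_pos: [532.5, -36.4, 94.6]
tcp_rot: [3.142, -0.001, -0.26]
ft_force: [0.5, -0.3, 0.5]
opening: 0.118
grip_force: 30.0
```

Emit:
step_arm --moves '[{"tx": 0, "ty": 0, "tz": 0, "roll": 0}, {"tx": 0, "ty": 0, "tz": 0, "roll": 0}, {"tx": 0, "ty": 0, "tz": 0, "roll": 0}, {"tx": 0, "ty": 0, "tz": 0, "roll": 0}, {"tx": 0, "ty": 0, "tz": 0, "roll": 0}, {"tx": 0, "ty": 0, "tz": 0, "roll": 0}]' --grip 32

```text
t: 12.82
eef_pos: [532.2, -36.6, 94.2]
tcp_rot: [3.142, -0.0, -0.26]
ft_force: [0.1, -0.2, 0.5]
opening: 0.337
grip_force: 0.0
```

Emit:
step_arm --moves '[{"tx": 0, "ty": 0, "tz": -20, "roll": 0}, {"tx": 0, "ty": 0, "tz": -50, "roll": 0}, {"tx": 0, "ty": 0, "tz": -85, "roll": 0}, {"tx": 0, "ty": 0, "tz": -110, "roll": 0}, {"tx": 0, "ty": 0, "tz": -110, "roll": 0}, {"tx": 0, "ty": 0, "tz": -110, "roll": 0}]'

```text
t: 13.32
eef_pos: [532.4, -36.6, 205.2]
tcp_rot: [-3.141, -0.003, -0.26]
ft_force: [-0.7, 0.2, 0.1]
opening: 0.337
grip_force: 0.0
```

```bash
python3 -c "
from h import *
s=env.state();print(s['t'],s['eef_pos'],s['joints'].round(2),tool([526,105.5,170],-0.36))"
```

```text
13.3167 [532.4499076  -36.58838512 205.19839031] [-0.19  0.37  1.8  -0.    0.97  1.64] [array([ -42.9, -135.6,   35.1]), 0.1]
```

The last joint's range calls for the half-turned grip (yaw +2.78), which leaves room to turn clockwise.

Emit:
step_arm --moves '[{"tx": -43, "ty": -135.5, "tz": 0, "roll": -1.5}, {"tx": -43, "ty": -135.5, "tz": 0, "roll": -1.5}, {"tx": -43, "ty": -135.5, "tz": 0, "roll": -1.5}, {"tx": -43, "ty": -135.5, "tz": 0, "roll": -1.5}, {"tx": -43, "ty": -135.5, "tz": 0, "roll": -1.5}, {"tx": -43, "ty": -135.5, "tz": 0, "roll": -1.5}, {"tx": -43, "ty": -135.5, "tz": 0, "roll": -1.5}, {"tx": -43, "ty": -135.5, "tz": 0, "roll": -1.5}, {"tx": -43, "ty": -135.5, "tz": 0, "roll": -1.5}, {"tx": -43, "ty": -135.5, "tz": 0, "roll": -1.5}, {"tx": -43, "ty": -135.5, "tz": 0, "roll": -1.5}, {"tx": -43, "ty": -135.5, "tz": 0, "roll": -1.5}]' --grip 50

```text
t: 14.32
eef_pos: [524.8, 105.4, 202.5]
tcp_rot: [-3.139, 0.001, 1.246]
ft_force: [-0.1, 0.2, 0.7]
opening: 0.525
grip_force: 0.0
```

Emit:
step_arm --moves '[{"tx": 0, "ty": 0, "tz": 0, "roll": -1.45}, {"tx": 0, "ty": 0, "tz": 0, "roll": -1.45}, {"tx": 0, "ty": 0, "tz": 0, "roll": -1.45}, {"tx": 0, "ty": 0, "tz": 0, "roll": -1.45}, {"tx": 0, "ty": 0, "tz": 0, "roll": -1.45}, {"tx": 0, "ty": 0, "tz": 0, "roll": -1.45}, {"tx": 0, "ty": 0, "tz": 0, "roll": -1.45}, {"tx": 0, "ty": 0, "tz": 0, "roll": -1.45}, {"tx": 0, "ty": 0, "tz": 0, "roll": -1.45}, {"tx": 0, "ty": 0, "tz": 0, "roll": -1.45}, {"tx": 0, "ty": 0, "tz": 0, "roll": -1.45}, {"tx": 0, "ty": 0, "tz": 0, "roll": -1.45}]'

```text
t: 15.32
eef_pos: [524.8, 105.4, 202.5]
tcp_rot: [-3.14, -0.002, 2.697]
ft_force: [-1.0, -0.3, -0.1]
opening: 0.523
grip_force: 0.0
```

Emit:
step_arm --moves '[{"tx": 0, "ty": 0, "tz": 0, "roll": 0}, {"tx": 0, "ty": 0, "tz": 0, "roll": 0}, {"tx": 0, "ty": 0, "tz": 0, "roll": 0}]'

```text
t: 15.57
eef_pos: [525.2, 105.4, 203.4]
tcp_rot: [-3.141, -0.001, 2.687]
ft_force: [-0.6, 0.2, -0.6]
opening: 0.524
grip_force: 0.0
```

```bash
python3 -c "
from h import *
s=env.state();print(s['t'],s['eef_pos'],s['tcp_rot'],s['joints'].round(2),tool([526,105.5,94],-0.36))
r=optics.read_camera('top');c=optics.read_camera('scene')
o=np.zeros((420,800,3),np.uint8);o[:,:400]=cv2.resize(r['pixels'][180:250,300:366],(400,420));o[:,405:]=cv2.resize(c['pixels'][100:220,265:378],(395,420));cv2.imwrite('pics/g6.png',o)"
```

```text
15.5667 [525.17534454 105.4158089  203.37942141] [-3.14091485e+00 -1.00928590e-03  2.68704261e+00] [ 0.07  0.38  1.79 -0.    0.97 -1.04] [array([ -0.8,   0.5, 109.4]), -0.095]
```

View pics/g6.png

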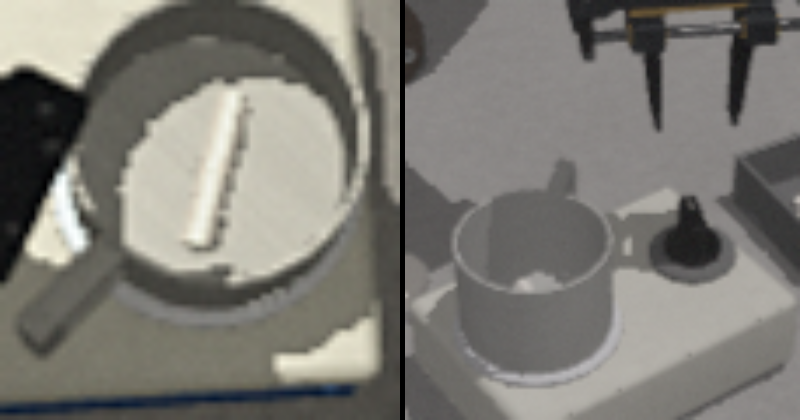

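The bar lies on the jug's floor at (215,165) in the crop, and the jug is upright. Now I'll grip the knob.

Emit:
step_arm --moves '[{"tx": -0.5, "ty": 0.5, "tz": 35, "roll": -0.08}, {"tx": -0.5, "ty": 0.5, "tz": 65, "roll": -0.08}, {"tx": -0.5, "ty": 0.5, "tz": 88, "roll": -0.08}, {"tx": -0.5, "ty": 0.5, "tz": 100, "roll": -0.08}, {"tx": -0.5, "ty": 0.5, "tz": 105, "roll": -0.08}, {"tx": -0.5, "ty": 0.5, "tz": 106, "roll": -0.08}, {"tx": -0.5, "ty": 0.5, "tz": 106, "roll": -0.08}]'

```text
t: 16.25
eef_pos: [526.4, 105.7, 98.4]
tcp_rot: [3.142, 0.0, 2.769]
ft_force: [-0.6, -0.4, 0.4]
opening: 0.528
grip_force: 0.0
```

Emit:
step_arm --moves '[{"tx": 0, "ty": 0, "tz": 0, "roll": 0}, {"tx": 0, "ty": 0, "tz": 0, "roll": 0}, {"tx": 0, "ty": 0, "tz": 0, "roll": 0}, {"tx": 0, "ty": 0, "tz": 0, "roll": 0}, {"tx": 0, "ty": 0, "tz": 0, "roll": 0}, {"tx": 0, "ty": 0, "tz": 0, "roll": 0}, {"tx": 0, "ty": 0, "tz": 0, "roll": 0}]' --grip 0

```text
t: 16.83
eef_pos: [526.8, 106.3, 98.4]
tcp_rot: [3.14, 0.001, 2.769]
ft_force: [1.9, 5.2, -0.0]
opening: 0.141
grip_force: 30.0
```

Gripped, with an opening of about 13.5 mm, which fits the 14 mm bar. I'll turn it clockwise.

Emit:
step_arm --moves '[{"tx": 0, "ty": 0, "tz": 0, "roll": 0.08}, {"tx": 0, "ty": 0, "tz": 0, "roll": 0.2}, {"tx": 0, "ty": 0, "tz": 0, "roll": 0.32}, {"tx": 0, "ty": 0, "tz": 0, "roll": 0.44}, {"tx": 0, "ty": 0, "tz": 0, "roll": 0.56}, {"tx": 0, "ty": 0, "tz": 0, "roll": 0.68}, {"tx": 0, "ty": 0, "tz": 0, "roll": 0.8}, {"tx": 0, "ty": 0, "tz": 0, "roll": 0.92}, {"tx": 0, "ty": 0, "tz": 0, "roll": 1.04}, {"tx": 0, "ty": 0, "tz": 0, "roll": 1.16}, {"tx": 0, "ty": 0, "tz": 0, "roll": 1.28}, {"tx": 0, "ty": 0, "tz": 0, "roll": 1.4}]'

```text
t: 17.83
eef_pos: [526.0, 105.9, 98.4]
tcp_rot: [-3.141, -0.0, 1.364]
ft_force: [-2.7, 1.0, 3.3]
opening: 0.143
grip_force: 30.0
```

Emit:
step_arm --moves '[{"tx": 0, "ty": 0, "tz": 0, "roll": 0.1}, {"tx": 0, "ty": 0, "tz": 0, "roll": 0.15}, {"tx": 0, "ty": 0, "tz": 0, "roll": 0.15}, {"tx": 0, "ty": 0, "tz": 0, "roll": 0.15}]'

```text
t: 18.17
eef_pos: [525.9, 105.9, 98.3]
tcp_rot: [-3.141, -0.0, 1.222]
ft_force: [-3.1, 2.4, 5.0]
opening: 0.145
grip_force: 30.0
```

Emit:
step_arm --moves '[{"tx": 0, "ty": 0, "tz": 0, "roll": 0}, {"tx": 0, "ty": 0, "tz": 0, "roll": 0}, {"tx": 0, "ty": 0, "tz": 0, "roll": 0}, {"tx": 0, "ty": 0, "tz": 0, "roll": 0}, {"tx": 0, "ty": 0, "tz": 0, "roll": 0}, {"tx": 0, "ty": 0, "tz": -25, "roll": 0}, {"tx": 0, "ty": 0, "tz": -60, "roll": 0}, {"tx": 0, "ty": 0, "tz": -95, "roll": 0}, {"tx": 0, "ty": 0, "tz": -120, "roll": 0}, {"tx": 0, "ty": 0, "tz": -120, "roll": 0}, {"tx": 0, "ty": 0, "tz": -120, "roll": 0}]' --grip 35

```text
t: 19.08
eef_pos: [526.4, 105.7, 219.1]
tcp_rot: [3.139, -0.001, 1.22]
ft_force: [0.2, 0.0, -0.8]
opening: 0.365
grip_force: 0.0
```

```bash
python3 -c "
from h import *
r=optics.read_camera('top');c=optics.read_camera('scene')
o=np.zeros((420,800,3),np.uint8);o[:,:400]=cv2.resize(r['pixels'][180:250,300:366],(400,420));o[:,405:]=cv2.resize(c['pixels'][120:220,265:375],(395,420));cv2.imwrite('pics/g7.png',o)"
```

```text
(no output)
```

View pics/g7.png

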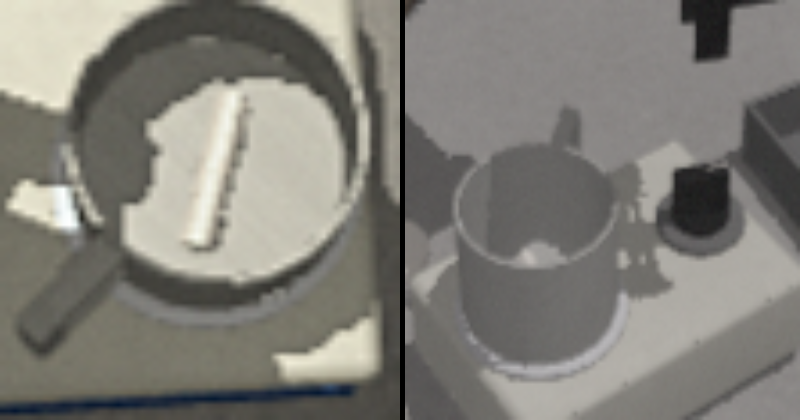

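The knob's bar now stands across its starting direction (turned about 1.55 rad clockwise), the stir bar is in the jug, the jug is upright on the plate, and the gripper is clear.

```bash
python3 -c "
from cell import env
print(env.job_done())"
```

```text
the job is handed in; nothing more can be done
None
```

The job is handed in at about 19 s, with no verdict returned: the last pictures showed the jug upright on the plate within about 3 mm of centre, the long stir bar in it and the gripper clear, and the knob was turned about 1.55 rad clockwise.

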